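Set the planting stand's tilt to the mark

TASK

Set the tilt of the planting stand, ready for laying sloped layers in a glass: with the fingertips press down the spring-backed corner of its plate, at the round rubber pad, until the upright pointer is in line with the brass mark on the scale, then let go and leave it standing there. Press gently; do not grasp, push about or lift the stand, do not push the pointer itself, and leave the cup, plant, glass and spoon alone.

Things in the scene. Friction and masses are not known exactly. Their poses are not given: they have to be found in the camera images.
- stand: Loose tilting planting stand, 2 to 3.2 kg, free on the table, not to be shifted more than about 15 mm. Origin: centre of the underside of its dark steel base (200 x 200 x 15 mm). Its axes at yaw 0: x away from the robot, y to the robot's left, z up. +y and -y side below mean the stand's own.
- hinge (a point): Middle of the hinge, 55 mm above the table, which runs along the stand's x axis. It carries a 190 x 190 x 10 mm aluminium plate with a thin cork disc on top; level, the plate's top is 68 mm above the table.
- scale (a point): Middle of the printed face of the fan-shaped white scale board, at the stand's +x end, 124 mm from its middle. Board 6 mm thick, its top about 210 mm above the table, about 130 mm wide there; the face looks to +x and the pointer moves just in front of it. Axes as the stand's.
- plate (a joint): Tilt of the plate, rad, -0.26 to 0.28, 0 level. Grows as the padded corner (+y side) goes down; the pointer then leans to +y. A spring pushes that corner up, a friction hinge holds the plate where it is left: no spring-back on release. Pressing the pad takes 4 to 8 N, more the lower it is; pressing the -y edge with 1 to 5 N brings it back. Starts leaning to -y; must end equal to mark.
- mark (a joint): Angle of the mark on the scale in rad, about the same hinge and counted the same way as plate: the pointer is at the mark when both are equal. It lies on the stand's +y side, 0.03 to 0.24. It cannot be moved by touch.
- pad (a point): Middle of the top of the round black rubber pad (32 mm across, 8 mm above the plate) at the plate's -x, +y corner: 70 mm to -x and 75 mm to +y of the stand's middle, 76 mm above the table when level. It moves with the plate, about 7.5 mm down per 0.1 rad. Axes: the plate's, z out of the pad's top.
- pointer_tip (a point): Point near the top of the upright dark needle (5 to 7 mm wide, moving with the plate), 165 mm from the hinge. The needle's top reaches 175 mm from the hinge, 230 mm above the table when upright. At the mark it coincides with mark_tip.
- pointer: The needle; its origin lies on the hinge, above the stand's middle. Not to be touched.
- mark_tip (a point): Middle of the brass mark, a small block 16 mm wide across the scale, 26 mm high, riding on the curved rim of the scale board, 165 mm from the hinge.
- paper_cup: Empty paper cup, 72 mm across the rim, 85 mm high, 30 g, on the stand's +y side; origin under its middle. Leave it.
- succulent: Small succulent in a clay pot, 62 mm across, about 75 mm high, on the stand's +y side; origin under its middle. Leave it.
- glass: Open glass, 90 mm across, 100 mm high, on the stand's -y side; origin under its middle. Leave it.
- spoon: White plastic spoon 150 mm long, lying flat on the stand's -y side; origin about its middle. Leave it.

How it is judged:
At the end, for the whole second after the job is handed in: The pointer, let go, stands within 8 mm of the middle of the brass mark (within the mark's width) and at rest; the stand is within 15 mm and cup, plant, glass and spoon within 20 mm of where they stood (distance between pointer_tip and mark_tip below 0.008 m and velocity of joint plate between -0.02 and 0.02 rad/s and linear speed of stand below 0.02 m/s and distance of stand from where it was at the start of the episode below 0.015 m and distance of each of paper_cup, succulent, glass, spoon from where it was at the start of the episode below 0.02 m); the robot touches nothing.
It fails at once if the cup, plant, glass or spoon is moved more than 20 mm or lifted (distance of any of paper_cup, succulent, glass, spoon from where it was at the start of the episode above 0.02 m).
It fails at once if the stand is shoved, lifted or carried: more than 15 mm from where it stood (distance of stand from where it was at the start of the episode above 0.015 m).
It fails at once if the stand is tipped by more than 0.1 rad (angle between stand's own z axis and vertical above 0.1 rad).
It fails at once if the pointer itself is pushed (more than 1 N from the robot) (contact force between pointer and the fingers above 1 N or contact force between pointer and the arm above 1 N).
It fails at once if the stand is pressed or squeezed with more than 30 N (contact force between stand and the fingers above 30 N).
It also fails if it takes over 40 s, if anything falls off the work surface, if the arm or the gripper's body presses on something with over 40 N, if the wrist force passes 120 N, or if a joint passes its speed limit or range.

ROBOT

A 7-joint arm with a two-finger parallel gripper is mounted at the origin on the work surface. World frame = base frame: x ahead of the robot, y to its left, z up, the work surface at z = 0. Lengths are in m, angles in rad, forces in N, time in s.
With the tool pointing down it reaches from about 0.425 to 0.825 m from the base axis. Payload 3.6 kg.
Tool frame: the origin (TCP) lies at the very end of the fingers, on their centre line; the grasp point (between the pads) lies 19 mm behind it; z points along the fingers, y is the line along which they close (so a half turn about z gives the same grasp; the last joint's range is limited). The gripper opens to 93 mm and grips with 3 to 60 N. Pads are 15 mm wide; open, the fingers measure 128 mm over their backs; the gripper's body (75 mm by 188 mm) begins 65 mm behind the grasp point.
Start: joints at [1.306, 0.615, -0.013, 1.423, 0.008, 1.103, -0.04], TCP at [0.153, -0.632, 0.219] pointing down, gripper open.
Joint ranges: [-3.12, 3.12], [-0.3, 2.06], [-1.34, 1.32], [0.26, 2.42], [-1.36, 4.5], [0.01, 1.98], [-2.84, 2.84]. Speed limits (rad/s): [2.79, 2.79, 3.14, 3.14, 3.14, 3.14, 3.14].

INTERFACE

Orientations are given as a unit quaternion [w, x, y, z].
In Python, from bench import * gives the robot as it stands. The module is installed in compiled form; this text tells all that it offers. Calls block until the motion is done:
- move_to(position, orientation): joint-space move of the TCP to a pose.
- servo_line(position, rotation=None, vel=0.15): straight line of the TCP; rotation=None keeps the orientation; vel is the mean speed in m/s.
- goto_joints(angles): joint-space move.
- ungrasp() and gripper_close(): open the fingers fully, or close them until they stop; the grip force is fixed at half the most.
- pause(seconds).
- solve_ik(position, orientation): joint angles nearest the present ones, or None.
- observe(): the state.
- snapshot(name): name is "side" or "top"; returns the picture (420x560x3 uint8, red, green, blue); there is no depth.
- camera_info(name): a dict with "K" (3x3 intrinsics, pixels), "extrinsics" (4x4, takes a point from world to camera coordinates). Camera axes: x right, y up, looking along -z (the intrinsics and any distortion apply to the point x, -y, -z); pixel columns grow to the right and rows downward; lengths in m; the calibration is good to about 2 mm. A picture is of the moment at which its call begins. camera_info takes no time and is no camera call.
A pose or a line that the arm cannot do raises MotionError and nothing moves.
- job_done(): hands the job in; it is judged then, once.
Trained networks look in the newest picture that a camera, given by its name, has taken for a name from the list of things; names that differ only in an ending like _2 or _b are one class to them, and where a whole thing is asked for, a point or a joint stands for the part that bears it (a point fixed in the world has none). Each returns a list of dicts, best first, with "confidence" (0 to 1); they miss things now and then, are a little off and sometimes report something else, mostly with a low value. They report only what shows in the picture. A call takes as long as a camera call.
- look_for(camera, target): "point" ([column, row] as shares, 0 to 1, of the picture: columns of its width, rows of its height, amid what is visible of it).
- tip_of(camera, target): "point" ([column, row] as shares, 0 to 1, of the picture: columns of its width, rows of its height: a listed point, or the origin of a listed thing).
The state is a dict: "time_s": time; "joints": joint angles; "qd": joint speeds; "joint_torque": joint torques, N m; "ee_pos": TCP position; "orientation": TCP orientation; "ft_force": force on the tool from outside, world axes, zero at the start; "torque": the same for the moment, N m; "grip_width": opening from 0.0 (shut) to 1.0 (fully open); "grasp_force": force on a finger pad.
Only numpy, scipy, OpenCV 4.12 (cv2) and the standard library are available. Lean on these libraries where they do the work, as an engineer would, in place of code of your own. Each camera call takes 0.05 s, during which the arm holds its last target. There are 200 camera calls.

## Working session

There is one attempt and no reset: what is moved stays moved. The work goes in short steps, each a Python script; the robot and the scene stay as the last script left them, time stands still between calls to the robot, and variables do not carry over. Pictures are saved under pics/ and viewed, at most 10 in all, crops included, and the job is handed in when it is done.

```bash
mkdir -p pics
python3 - <<'E'
from bench import *
import cv2, numpy as np
for c in ("side","top"):
    im=snapshot(c); cv2.imwrite(f"pics/{c}0.png",im[:,:,::-1])
    i=camera_info(c); print(c,{k:np.round(v,4).tolist() if not isinstance(v,str) else v for k,v in i.items()})
    for t in ("stand","hinge","scale","pad","pointer_tip","mark_tip","pointer","paper_cup","succulent","glass","spoon"):
        r=tip_of(c,t); print(t,[(np.round(np.array(d["point"])*[560,420],1).tolist(),round(d["confidence"],2)) for d in r[:2]])
print(observe())
E
```

```text
side {'K': [[464.4775, 0.0, 268.3081], [0.0, 464.4775, 211.7891], [0.0, 0.0, 1.0]], 'extrinsics': [[-0.7158, -0.6983, 0.0047, 0.5041], [0.5276, -0.5364, 0.6587, -0.3974], [-0.4574, 0.474, 0.7524, -1.1499], [0.0, 0.0, 0.0, 1.0]]}
stand [([291.9, 260.9], 0.55), ([293.7, 249.0], 0.53)]
hinge [([296.7, 249.3], 0.84), ([249.6, 198.1], 0.23)]
scale [([261.2, 212.7], 0.87), ([292.4, 259.6], 0.68)]
pad [([301.0, 269.7], 0.78), ([295.9, 259.0], 0.68)]
pointer_tip []
mark_tip [([249.5, 195.7], 0.43)]
pointer [([298.1, 266.8], 0.7), ([294.3, 250.6], 0.51)]
paper_cup [([210.9, 279.7], 0.91)]
succulent [([241.7, 309.8], 0.55), ([260.4, 212.7], 0.31)]
glass [([340.2, 222.5], 0.67)]
spoon [([315.9, 196.8], 0.67)]
top {'K': [[470.1968, 0.0, 271.4675], [0.0, 470.1968, 213.8656], [0.0, 0.0, 1.0]], 'extrinsics': [[0.0221, -0.9997, -0.0044, 0.0594], [0.9888, 0.0212, 0.1475, -0.6523], [-0.1474, -0.0076, 0.989, -1.3023], [0.0, 0.0, 0.0, 1.0]]}
stand [([274.9, 249.5], 0.58), ([274.5, 251.1], 0.25)]
hinge [([275.0, 251.7], 0.85)]
scale [([274.8, 204.3], 0.92)]
pad [([254.5, 276.0], 0.8), ([262.0, 195.5], 0.
[... 310 characters left out ...]
9,  0.61486873, -0.01257306,  1.42340855,  0.00810662,
        1.10337332, -0.040447  ]), 'qd': array([ 1.67837920e-03,  8.26404501e-04, -6.18253700e-05,  1.95140323e-04,
       -3.96542116e-04,  6.43330693e-04,  1.61842310e-04]), 'joint_torque': array([ 8.03831990e-04, -4.58834875e+01,  2.08990755e-01, -1.66033119e+01,
       -6.10991358e-02,  1.32482126e-02,  2.49130875e-05]), 'ee_pos': array([ 0.15309899, -0.63168828,  0.21865777]), 'orientation': array([-4.91047643e-06,  9.92942999e-01,  1.18592579e-01,  7.14170901e-06]), 'ft_force': array([0.20005411, 0.10503223, 0.70097363]), 'torque': array([-0.02091636, -0.04285025, -0.00015081]), 'grasp_force': 0.0, 'grip_width': 0.9984679189395309}
```

Run:
```python
import cv2
a=cv2.imread("pics/top0.png")[150:320,170:390]; b=cv2.imread("pics/side0.png")[140:340,180:380]
cv2.imwrite("pics/top0c.png",cv2.resize(a,None,fx=3.5,fy=3.5,interpolation=2)); cv2.imwrite("pics/side0c.png",cv2.resize(b,None,fx=3,fy=3,interpolation=2))
```

```text
(no output)
```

View pics/top0c.png

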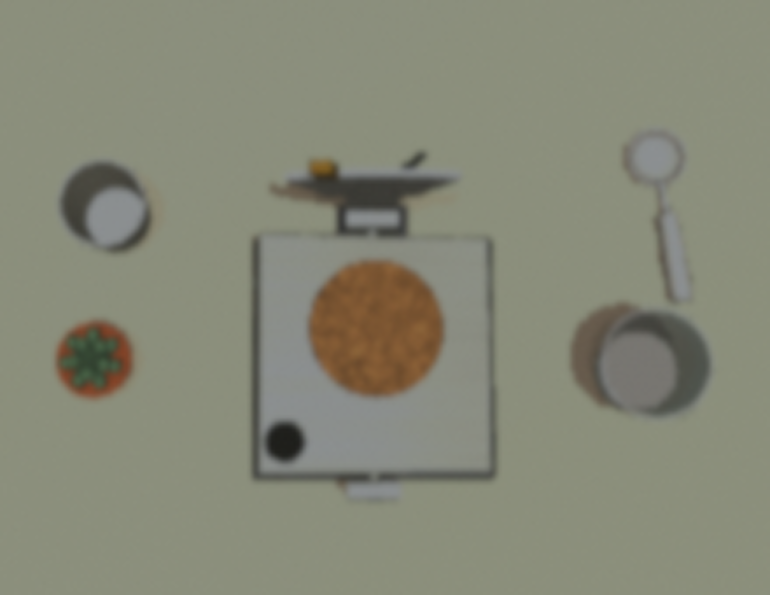

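View pics/side0c.png

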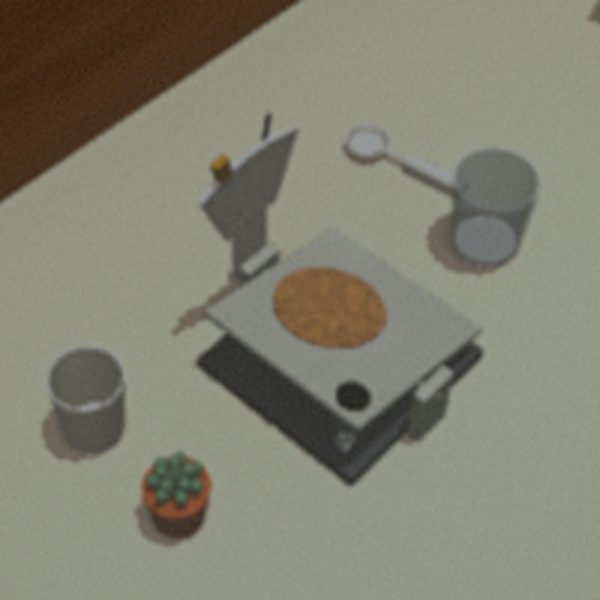

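The top view shows the pad at about (251.4,276), the brass mark at (262,198) and the needle from (286,197) to (291,194). In the side view the pad is at (297.7,272), the mark at (253.7,196) and the needle top at (269,178). I'll fit the stand pose and both angles to these points.

```bash
cat > h.py <<'E'
from bench import *
import numpy as np, cv2
from scipy.optimize import least_squares
def proj(c,p):
    i=camera_info(c); q=np.array(i["extrinsics"])@np.append(p,1); u=np.array(i["K"])@np.array([q[0],-q[1],-q[2]]); return u[:2]/u[2]
def W(s,p): # stand frame -> world ; s=x,y,yaw
    c,n=np.cos(s[2]),np.sin(s[2]); return np.array([s[0]+c*p[0]-n*p[1],s[1]+n*p[0]+c*p[1],p[2]])
def T(q,p): # tilting about hinge; p relative to hinge
    c,n=np.cos(q),np.sin(q); return np.array([p[0],c*p[1]+n*p[2],.055-n*p[1]+c*p[2]])
XN=.130
def pad(s,q): return W(s,T(q,[-.07,.075,.021]))
def ntop(s,q): return W(s,T(q,[XN,0,.175]))
def mark(s,q): return W(s,T(q,[.127,0,.165]))
E
cat > fit.py <<'E'
from h import *
C=lambda x,y:(np.array([x,y])/3.5+[170,150])
obs=[("top",lambda v:pad(v,v[3]),C(285,441)),("side",lambda v:pad(v,v[3]),(297.7,272)),
("top",lambda v:W(v,[-.1,.1,.015]),C(254,478)),("top",lambda v:W(v,[-.1,-.1,.015]),C(494,478)),
("side",lambda v:W(v,[-.1,.1,.015]),(296.7,299.5)),("side",lambda v:W(v,[.1,.1,.015]),(246,259)),
("top",lambda v:ntop(v,v[3]),C(425,153)),("side",lambda v:ntop(v,v[3]),(269,178.3)),
("top",lambda v:mark(v,v[4]),C(322,169)),("side",lambda v:mark(v,v[4]),(253.7,196))]
f=lambda v:np.concatenate([proj(c,g(v))-o for c,g,o in obs])
r=least_squares(f,[.6,0,0,-.1,.1],loss="soft_l1")
print(r.x.round(4)); print(r.fun.reshape(-1,2).round(1) if 0 else f(r.x).reshape(-1,2).round(1).tolist())
np.save("v.npy",r.x); v=r.x; print("pad",pad(v,v[3]),"padtarget",pad(v,v[4]),"mark",mark(v,v[4]))
E
python3 fit.py
```

```text
[ 0.5431  0.0579  0.0275 -0.1999  0.2201]
[[-0.4, 0.3], [0.5, -1.5], [-1.0, 0.7], [-0.1, 0.3], [1.2, -0.3], [-0.4, -0.7], [-1.4, 0.9], [0.8, -0.4], [-0.1, -1.5], [-1.0, -1.2]]
pad [0.471262   0.12530655 0.09047353] padtarget [0.47102984 0.13374165 0.05912227] mark [0.66910415 0.09741901 0.21602106]
```

Run:
```python
from h import *
v=np.load("v.npy"); p=pad(v,v[3])
gripper_close()
best=None; j=observe()["joints"]
for a in (np.pi/2+v[2],-np.pi/2+v[2]):
    o=[0,np.cos(a/2),np.sin(a/2),0]; s=solve_ik([p[0],p[1],.06],o); print(a,s)
    if s is not None and (best is None or abs(s[6])<best[0]): best=(abs(s[6]),o)
o=best[1]; np.save("o.npy",o)
e=observe(); servo_line([e["ee_pos"][0],e["ee_pos"][1],.33],vel=.2)
move_to([p[0],p[1],.30],o)
servo_line([p[0],p[1]+.002,.115],vel=.15)
pause(.3); e=observe(); print(e["time_s"],e["ee_pos"],e["ft_force"],e["grip_width"])
for c in ("top","side"): cv2.imwrite(f"pics/{c}1.png",snapshot(c)[:,:,::-1])
a=cv2.imread("pics/top1.png")[150:320,170:390]; b=cv2.imread("pics/side1.png")[140:340,180:380]
cv2.imwrite("pics/j1.png",np.hstack([cv2.resize(x,(400,400),interpolation=2) for x in (a,b)]))
```

```text
1.5983125868480028 [ 0.00422443  0.64705766 -0.46231195  2.04040281  0.52210593  0.56942944
 -0.79792565]
-1.5432800667417903 [ 0.37440637  0.9092428  -1.15236799  2.0299765   1.05518195  0.9767947
  1.82014841]
7.9333 [0.47146945 0.12731998 0.11532569] [-0.42459476 -0.67630041  0.15371316] 0.0038142957185828075
```

View pics/j1.png

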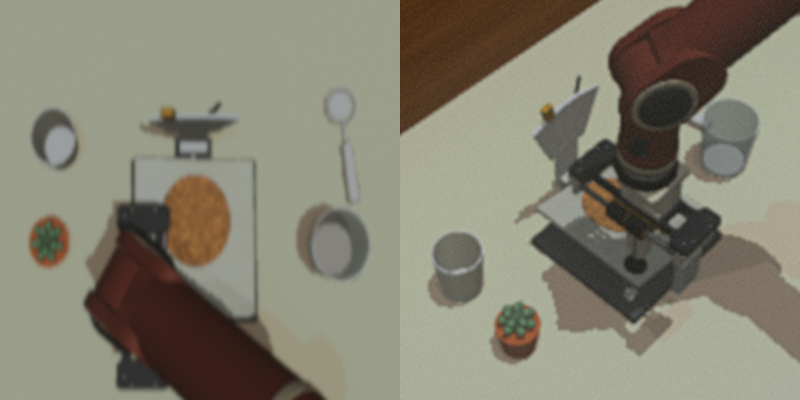

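The closed fingers are over the pad. In both views the mark and the needle stay visible past the arm: mark at about (262,198) in top and (254,196) in side, with the needle still to the right. Next I press in small steps.

Run:
```python
from h import *
v=np.load("v.npy")
for z in np.r_[.098,np.arange(.094,.0645,-.004)]:
    e=observe(); servo_line([e["ee_pos"][0],.128+(.094-z)*.2,z],vel=.03)
    e=observe(); f=e["ft_force"]; print(round(e["time_s"],1),e["ee_pos"].round(4),f.round(1))
    if np.linalg.norm(f)>16: break
for c in ("top","side"): cv2.imwrite(f"pics/{c}2.png",snapshot(c)[:,:,::-1])
a=cv2.imread("pics/top2.png")[170:230,230:310]; b=cv2.imread("pics/side2.png")[160:240,220:300]
cv2.imwrite("pics/j2.png",np.hstack([cv2.resize(a,(400,300),interpolation=2),cv2.resize(b[:60],(400,300),interpolation=2)]))
```

```text
8.8 [0.4714 0.1273 0.098 ] [0.6 0.5 0.2]
9.0 [0.4713 0.128  0.0939] [ 0.5  0.1 -0.7]
9.3 [0.4715 0.1295 0.0902] [-1.1  0.8  2.3]
9.6 [0.4716 0.1306 0.0862] [-0.9  0.7  2.2]
9.9 [0.4717 0.1313 0.0822] [-0.1  2.6  3.1]
10.2 [0.4718 0.1319 0.0782] [-0.6  2.4  2.9]
10.4 [0.4719 0.133  0.0743] [-1.6  4.1  4.3]
10.7 [0.4719 0.1339 0.0703] [-1.3  4.1  4.7]
11.0 [0.4719 0.1347 0.0664] [-1.7  4.3  5.2]
```

View pics/j2.png

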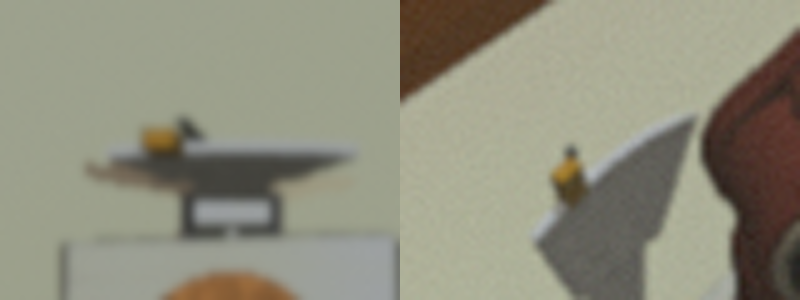

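Top view: needle top at about (266.6,194.4), still to the right of the mark centre at (262.3,198). Side view: needle top at (254.2,189.6), behind the mark at (253.8,196.5). It needs a bit more, so I'll solve for q.

Run:
```python
from h import *
v=np.load("v.npy")
for m in ("q","m"):
  for c,o in ((("top",(266.6,194.4)),("side",(254.2,189.6))) if m=="q" else (("top",(262.3,198.)),("side",(253.8,196.5)))):
    g=ntop if m=="q" else mark
    r=least_squares(lambda q:proj(c,g(v,q[0]))-o,[.1]); print(m,c,r.x,r.fun)
for q in (.14,.18,.2,.22,.24): print(q,[proj(c,g(v,q)).round(1).tolist() for c in("top","side") for g in (ntop,mark)], pad(v,q)[2])
```

```text
q top [0.1373985] [0.00747683 0.23231091]
q side [0.15679191] [-0.12493934 -0.13534934]
m top [0.21492087] [-0.05892336 -1.26915338]
m side [0.22780422] [-1.40222357 -1.39785006]
0.14 [[266.4, 194.6], [267.0, 196.5], [254.8, 188.8], [256.0, 191.6]] 0.06532880232214763
0.18 [[263.7, 194.7], [264.5, 196.6], [253.0, 190.4], [254.4, 193.2]] 0.06223349954161374
0.2 [[262.3, 194.8], [263.2, 196.7], [252.2, 191.3], [253.5, 194.0]] 0.06068119832503649
0.22 [[261.0, 194.9], [261.9, 196.7], [251.3, 192.1], [252.7, 194.8]] 0.05912662470487751
0.24 [[259.6, 194.9], [260.7, 196.8], [250.4, 193.0], [251.9, 195.6]] 0.05757040048985754
```

Run:
```python
from h import *
for z in (.0635,.0613):
    e=observe(); servo_line([e["ee_pos"][0],e["ee_pos"][1]+.0003,z],vel=.02); e=observe(); print(e["time_s"],e["ee_pos"],e["ft_force"])
e=observe()["ee_pos"]; servo_line([e[0],e[1],.09],vel=.05); servo_line([e[0],e[1],.18],vel=.15); pause(.3)
e=observe(); print(e["time_s"],e["ft_force"])
for c in ("top","side"): cv2.imwrite(f"pics/{c}3.png",snapshot(c)[:,:,::-1])
a=cv2.imread("pics/top3.png")[170:230,230:310]; b=cv2.imread("pics/side3.png")[160:220,220:300]
cv2.imwrite("pics/j3.png",np.hstack([cv2.resize(x,(400,300),interpolation=2) for x in (a,b)]))
```

```text
11.4083 [0.47185049 0.135112   0.06382575] [-1.55655491  2.81391324  6.03124248]
11.6667 [0.47186    0.13537963 0.061634  ] [-1.47142975  2.72053322  6.31756121]
13.4417 [ 1.04379017 -0.35253853 -0.19711801]
```

View pics/j3.png

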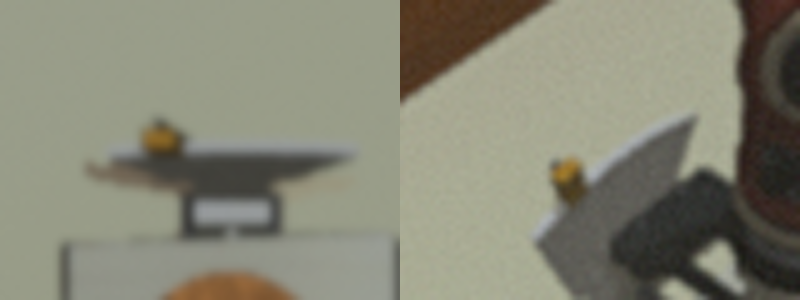

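Top view: needle top at (262,194.2), just behind the mark at (262.4,197.6). Side view: needle top at (251,192). Those give q≈0.20–0.225 against a mark angle of about 0.215, so the error is about 2 mm. The stand hasn't moved and the fingers are clear.

```bash
python3 -c "
from bench import *
print(job_done(), observe()['time_s'])"
```

```text
the job is handed in; nothing more can be done
the job is handed in; nothing more can be done
```

The job is handed in, though no verdict came back: I pressed the pad until the pointer stood about 2 mm from the middle of the brass mark by the camera images (8 mm allowed), let go and backed off, with about 7 N at most and no visible movement of the stand.

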